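# Press a frame corner square and clamp it

## Robot

A 6-joint arm with a two-finger parallel gripper is mounted at the origin on a cart in front of the work surface, level with it; the furniture and walls round the work are solid. World frame = base frame: x ahead of the robot, y to its left, z up, the work surface at z = 0. Lengths are in mm, angles in rad, forces in N, time in s.
With the tool pointing down it reaches from about 400 to 925 mm from the base axis. Payload 12.5 kg.
Tool frame: the origin (TCP) lies at the very end of the fingers, on their centre line; the grasp point (between the pads) lies grip_depth behind it (grip_depth is the distance from the TCP to the grasp point, in mm); z points along the fingers, y is the line along which they close (so a half turn about z gives the same grasp; the last joint's range is limited). The gripper opens to 95 mm and grips with 3 to 60 N. Pads are 20 mm wide; open, the fingers measure 119 mm over their backs; the gripper's body (75 mm by 180 mm) begins 59 mm behind the grasp point.
Start: joints at [-1.317, 0.491, 1.559, -0, 1.092, -0.106], TCP at [220.078, -584.989, 214.661] pointing down, gripper open.
Joint ranges: [-3.1, 3.1], [-0.84, 2.19], [0.05, 2.79], [-1.13, 4.28], [0.06, 2.93], [-2.69, 2.69]. Speed limits (rad/s): [2.22, 2.22, 2.79, 3.14, 3.14, 3.14].

## Interface

Orientations are given as [roll, pitch, yaw] about the fixed x, y, z axes, in that order (R = Rz(yaw) Ry(pitch) Rx(roll)).
In Python, from cell import state, read_camera, job_done, grip_depth gives the robot as it stands.
- The arm moves only by the tool drive_tool, never from a script. Its argument "targets" is a list of rows, each an object with "jaw": the opening, from 0 (shut) to 1 (fully open); "travel": the shift along the tool's x, y, z in m, a list of three; "twist": the turn about the tool's z in rad. In form: [{"jaw": jaw, "travel": [tx, ty, tz], "twist": twist}, ...]. A call has 1 to 8 rows; each row is the pose to reach, as a shift and turn from the pose commanded when the call began, along the tool's axes at that moment; what a row does not reach only later rows make up. A row lasts 1/12 s, in which the tool goes at most 41.7 mm and 7.16 degrees, less where a joint would pass 70% of its speed; a pose out of reach is approached as far as the arm can. A call with a gripper value outside its range is refused whole. The fingers move at their own pace and stop on an object; the grip force is fixed at half the most. Time passes only in rows, so rows that repeat a pose let the fingers close. It gives the time, the measured TCP pose, the force, the opening and the grip force at its end, in the units of the state.
- state(): the state, without advancing time (a new reading comes with each control period).
- read_camera(name): name is "side" or "top"; returns a dict with "frame" (420x560x3 uint8, red, green, blue), "fx", "fy", "cx", "cy" (pixels), "R" (3x3) and "t" (3): a world point X has camera coordinates R X + t. Camera axes: x right, y down, z forward; pixel columns grow to the right and rows downward; lengths in mm; the calibration is good to about 2 mm. A picture is of the moment at which its call begins. There is no depth.
- job_done(): hands the job in; it is judged then, once.
The state is a dict: "t": time; "joints": joint angles; "qvel": joint speeds; "tau": joint torques, N m; "eef_pos": TCP position; "tcp_rot": TCP orientation; "ft_force": force on the tool from outside, world axes, zero at the start; "moment": the same for the moment, N m; "opening": opening from 0.0 (shut) to 1.0 (fully open); "grip_force": force on a finger pad.
Only numpy, scipy, OpenCV 4.12 (cv2) and the standard library are available. Lean on these libraries where they do the work, as an engineer would, in place of code of your own. Each camera call takes 0.05 s, during which the arm holds its last target. There are 200 camera calls.

## Task

The near rail of the timber frame corner has swung a little inward, out of square. Take the aluminium square by its wooden grip and press its right angle firmly home into the inside corner, pushing the rail back until both legs bear flush on both timbers at once; leave the square lying flat there and then press the lever clamp beside the rail fully down. Do not disturb the glue bottle, pencil, tape measure or wedge.

Things in the scene. Friction and masses are not known exactly. Their poses are not given: they have to be found in the camera images.
- corner (a point): inside corner of the frame, at bench level; place and yaw vary. z up; the fixed stile's inner face is its plane x = 0, facing -x, running 160 mm along -y; the rail leads along -x (roughly towards the robot) and, when square, its inner face is the plane y = 0, facing -y. The square belongs in the quadrant x < 0, y < 0
- rail_end (a point): free end of the rail on its inner face, half-way up; -x runs along the rail from the inside corner, +y through its width to its outer face. Rail and stile are timber bars 45 mm wide and 28 mm high lying on the bench, 215 and 205 mm long; the rail turns about the inside corner
- rail (a joint): angle of the rail, rad: 0 = square, its end butting tight on the stile (a hard stop); positive = free end swung inward towards the square's place, up to 0.14. Stiff: friction 0.35 N m holds it where it is left. The square slides on timber and bench with a friction coefficient of about 0.6, so that a push along one face also shows some force from the other
- square: aluminium square lying flat, two legs 140 long, 18 wide, 20 mm high at a right angle, with an upright wooden grip; 0.35 kg. Origin at its outer right-angled corner (notched 6 mm), underside; outer leg faces run from it along -y (leg a, face x = 0) and -x (leg b, face y = 0). Seated, its axes and origin agree with corner. It starts to the right of the corner, turned up to 0.4 rad
- square_grip (a point): where to grasp the square's wooden grip, 55 mm above the underside, at (-50, -50, 55) mm in the square's frame; axes as square. The grip is 20 mm thick along the square's x, 46 mm long along its y, and its top is 72 mm above the underside
- leg_end_a (a point): far end of leg a on its outer face, 140 mm from the outer corner, 10 mm up; axes as square
- leg_end_b (a point): far end of leg b on its outer face, 140 mm from the outer corner, 10 mm up; axes as square
- clamp (a joint): angle of the clamp's lever, rad: 0 = fully down (hard stop, the rubber foot on the rail), positive = raised, up to 0.9. Friction 0.25 N m holds it where it is left; it can be pressed straight down from above with closed fingers
- clamp_hinge (a point): hinge axis of the lever clamp, beside the rail's outer face, at (-50, 80, 45) mm in the frame of corner; the axis runs along that frame's y. Axes as corner
- clamp_handle (a point): middle of the lever's black handle, 115 mm from the hinge, moving with the lever; -x runs along the lever away from the hinge, z out of its upper side. Handle 80 long, 22 wide, 18 mm thick; level, its top 54 mm above the bench, when the clamp is down. A cross-arm with the rubber foot stands 60 mm from the hinge on the rail's side
- glue_bottle: upright white glue bottle with an orange cap, 50 mm across, 150 mm tall, behind the frame corner; a bystander. Origin under its centre
- pencil: red carpenter's pencil, 168 mm long, lying across the near edge of the bench; a bystander. Origin under its centre
- tape_measure: yellow tape measure, 38 x 73 x 61 mm, at the right; a bystander. Origin under its centre
- wood_wedge: wooden wedge, 35 x 100 x 22 mm, at the left; a bystander. Origin under its centre

How it is judged:
By the outcome, as a careful person would: the job done as asked, in the order asked, and still so for the second after the job is handed in, with the robot touching nothing.
It also fails if it takes over 61 s, if anything falls off the work surface, if the arm or the gripper's body presses on something with over 40 N, if the wrist force passes 120 N, or if a joint passes its speed limit or range.

## Working session

There is one attempt and no reset: what is moved stays moved. The work goes in short steps, Python scripts to look and compute and a tool call to move; the robot and the scene stay as the last step left them, time stands still between calls to the robot, and variables do not carry over. Pictures are saved under pics/ and viewed, at most 11 in all, crops included, and the job is handed in when it is done.

Besides the shell and the picture viewer there is one more tool, called by a JSON object that holds its "op" and its "data", one argument or row to a line. drive_tool: Moves the arm, as the interface text tells. Its arguments: {"type":"object","properties":{"targets":{"type":"array"}},"required":["targets"]}

```bash
ls; mkdir -p pics; python3 - <<'E'
from cell import state, read_camera, grip_depth
import cv2,numpy as np,pickle
print(grip_depth); s=state(); print({k:np.round(v,3) for k,v in s.items()})
for n in("top","side"):
    c=read_camera(n); pickle.dump(c,open(n+'0.pkl','wb')); cv2.imwrite(f'pics/{n}0.png',c['frame'][:,:,::-1])
    print(n,c['fx'],c['cx'],c['cy'],np.round(c['R'],3),np.round(c['t'],1),np.round(-c['R'].T@c['t']))
E
```

```text
pics
18.8
{'t': np.float64(0.0), 'joints': array([-1.317,  0.492,  1.559,  0.   ,  1.092, -0.106]), 'qvel': array([-0.   , -0.   , -0.   ,  0.   ,  0.001, -0.   ]), 'tau': array([ 2.0000e-03, -6.1263e+01, -2.5817e+01,  6.9000e-02,  4.8000e-02,
       -0.0000e+00]), 'eef_pos': array([ 220.014, -584.731,  214.056]), 'tcp_rot': array([-3.14, -0.  ,  0.36]), 'ft_force': array([ 0.616, -0.093,  0.094]), 'moment': array([-0.023,  0.007,  0.019]), 'grip_force': np.float64(0.0), 'opening': np.float64(1.002)}
top 491.2929049825311 281.0582011295807 208.48372462221104 [[ 0.323 -0.946 -0.005]
 [-0.745 -0.251 -0.618]
 [ 0.584  0.203 -0.786]] [-191.9  482.3 1325. ] [-352. -330. 1339.]
side 500.7684626139542 283.03819119540987 219.03402124765498 [[-0.972 -0.234  0.015]
 [-0.129  0.479 -0.868]
 [ 0.196 -0.846 -0.496]] [ 578.4  117.6 1347.1] [ 313. 1219.  761.]
```

View pics/top0.png

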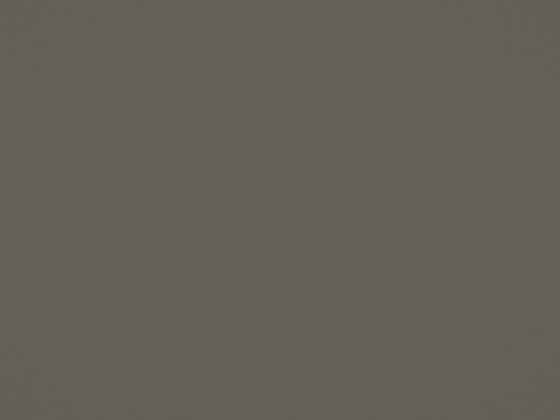

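View pics/side0.png

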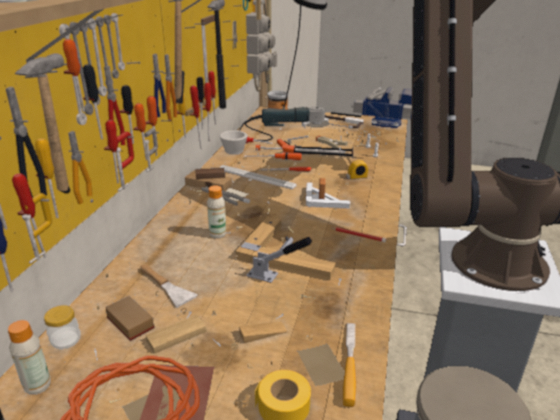

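The side view shows the square at about (325,195), the rail and stile at about (290,255), the clamp at (270,260) and the bottle at (217,212). The top view is uniformly grey, so I'll retake it and enlarge the side view.

```bash
python3 - <<'E'
from cell import state, read_camera
import cv2,numpy as np,pickle
c=read_camera("top"); f=c['frame']; print(f.reshape(-1,3).mean(0),f.reshape(-1,3).std(0), np.round(-c['R'].T@c['t']))
pickle.dump(c,open('top0.pkl','wb'))
s=pickle.load(open('side0.pkl','rb'))['frame'][150:290,190:390]
cv2.imwrite('pics/s1.png',cv2.resize(s[:,:,::-1],None,fx=4,fy=4,interpolation=cv2.INTER_CUBIC))
E
```

```text
[100.13298044  95.59011905  87.82449405] [1.02692032 1.04878419 1.06464577] [-352. -330. 1339.]
```

View pics/s1.png

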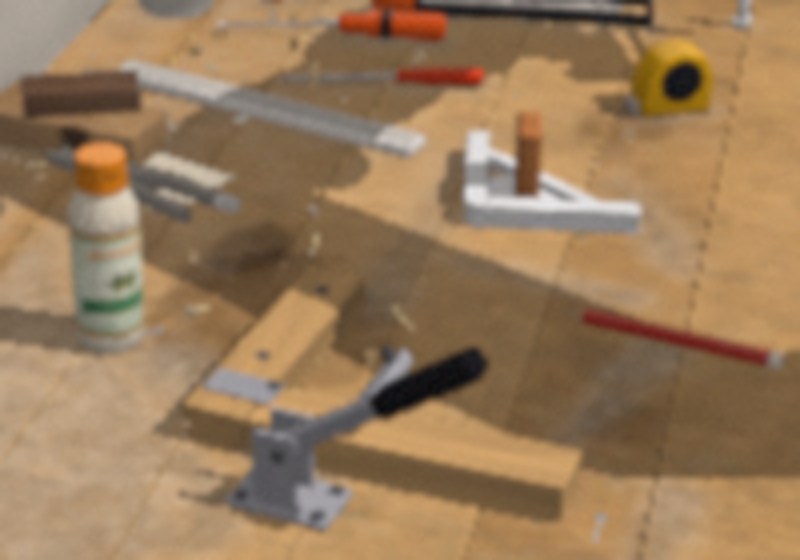

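The top camera is useless (evenly grey). In the side crop (4x, origin 190,150), the square's outer corner is at about (465,222), its leg b end at (640,230), its leg a end at (470,135) and the grip top at (530,117). The rail end's inner top is at (580,452), and the stile end spans (300,290) to (340,305). I'll enlarge the frame and square for finer pixel readings.

```bash
cat > h.py <<'E'
import numpy as np,pickle,cv2
def ray(c,u,v,z):
    d=c['R'].T@np.array([(u-c['cx'])/c['fx'],(v-c['cy'])/c['fy'],1]); o=-c['R'].T@c['t']
    return o+d*(z-o[2])/d[2]
def proj(c,X):
    p=c['R']@np.asarray(X,float)+c['t']; return np.array([c['fx']*p[0]/p[2]+c['cx'],c['fy']*p[1]/p[2]+c['cy']])
E
python3 - <<'E'
from h import *
c=pickle.load(open('side0.pkl','rb'))
def crop(name,u0,v0,w,h,k):
    s=cv2.resize(c['frame'][v0:v0+h,u0:u0+w,::-1],None,fx=k,fy=k,interpolation=cv2.INTER_CUBIC)
    for i in range(0,w,10): cv2.line(s,(i*k,0),(i*k,8),(0,0,255),1);cv2.putText(s,str(u0+i),(i*k,20),0,.4,(0,0,255))
    for i in range(0,h,10): cv2.line(s,(0,i*k),(8,i*k),(0,0,255),1);cv2.putText(s,str(v0+i),(10,i*k+4),0,.4,(0,0,255))
    cv2.imwrite(name,s)
crop('pics/fr.png',232,215,110,70,7)
crop('pics/sq.png',300,172,56,40,14)
f=lambda X,Y:(190+(X+.5)/4-.5,150+(Y+.5)/4-.5)
for n,p,z in [('sq corner bot',(465,222),0),('sq corner top',(465,203),20),('legb end top',(640,206),20),('legb bot',(640,231),0),('lega end top',(468,132),20),
 ('griptop',(530,117),72),('rail end in top',(582,452),28),('rail end out top',(560,487),28),('stile end out',(297,290),28),('stile end in',(340,306),28),('outer corner',(185,402),28),('hinge',(278,455),45)]:
    print(n,np.round(ray(c,*f(*p),z),1))
E
```

```text
sq corner bot [ 564.3 -186.8   -0. ]
sq corner top [ 564.  -181.5   20. ]
legb end top [ 427.7 -213.3   20. ]
legb bot [ 425.5 -208.7    0. ]
lega end top [ 587.2 -311.1   20. ]
griptop [ 525.  -244.7   72. ]
rail end in top [421.  152.7  28. ]
rail end out top [428.8 194.3  28. ]
stile end out [6.53e+02 3.00e-01 2.80e+01]
stile end in [617.   14.4  28. ]
outer corner [685.2 162.5  28. ]
hinge [601.9 229.3  45. ]
```

View pics/fr.png

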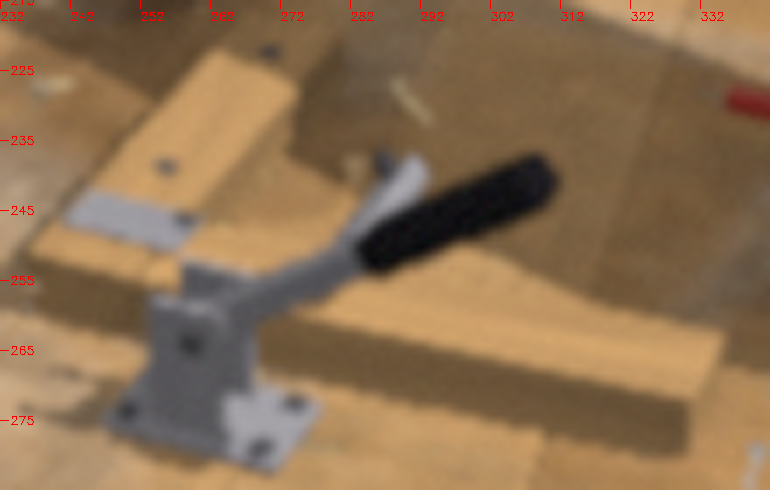

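View pics/sq.png

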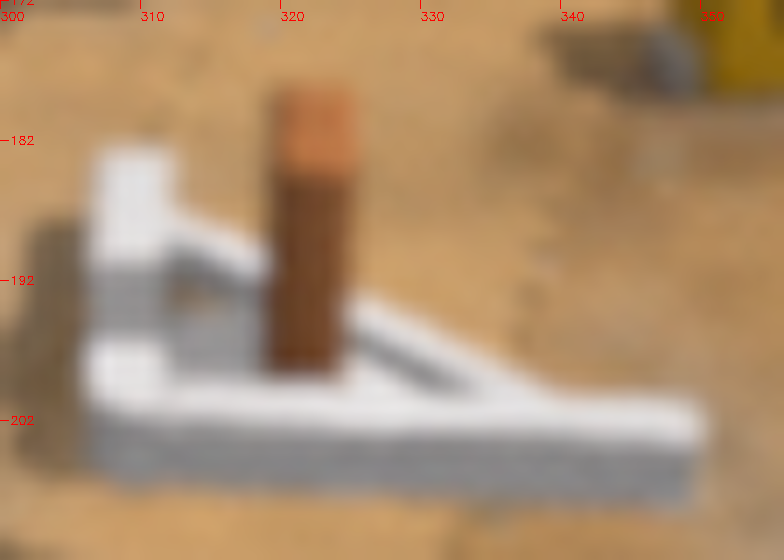

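```bash
cat >> h.py <<'E'
def scan(img,p,q,n=12,half=4):
    """subpixel strongest gradient points along normal of p-q; returns list of (u,v)"""
    p,q=np.array(p,float),np.array(q,float); d=(q-p)/np.linalg.norm(q-p); m=np.array([-d[1],d[0]]); out=[]
    s=np.arange(-half,half+.01,.25)
    for k in np.linspace(.05,.95,n):
        P=(p+k*(q-p))[None]+s[:,None]*m
        g=cv2.remap(img,P[:,0].astype('f4')[None],P[:,1].astype('f4')[None],cv2.INTER_LINEAR)[0].astype(float)
        G=np.abs(np.gradient(g,axis=0)).sum(-1); G=cv2.GaussianBlur(G[:,None],(1,5),0)[:,0]
        w=np.where(abs(np.arange(len(s))-G.argmax())<=4,G,0); out.append(p+k*(q-p)+m*(w@s/w.sum()))
    return np.array(out)
def edge(c,p,q,z,half=3,n=14):
    o=scan(c['frame'],p,q,n,half); W=np.array([ray(c,*x,z)[:2] for x in o])
    for _ in range(3):
        vx,vy,x0,y0=cv2.fitLine(W.astype('f4'),cv2.DIST_HUBER,0,.01,.01).ravel()
        r=(W-[x0,y0])@[-vy,vx]; W=W[abs(r)<max(2.5*np.median(abs(r)),.5)]
    return np.array([x0,y0]),np.array([vx,vy]),np.abs(r).mean(),len(W)
def inter(a,b):
    t=np.linalg.solve(np.c_[a[1],-b[1]],b[0]-a[0]); return a[0]+t[0]*a[1]
E
python3 - <<'E'
from h import *
c=pickle.load(open('side0.pkl','rb'))
E={}
for n,p,q,z in [('b_bot',(311,207),(347,208),0),('b_top',(311,202.5),(347,203.5),20),('a_top',(306.5,184),(306,199),20),
 ('st_in',(274,229.5),(260.5,244.5),28),('st_out',(262,223.5),(243,244),28),('rail_in',(304,252.5),(333,262),28),('rail_out',(276,259),(328,271.5),28),('rail_bot',(278,270),(328,280),0),('st_end',(238,251.5),(250,255),28)]:
    e=edge(c,p,q,z,2.5); E[n]=e; print(n,e[0].round(1),'ang',round(float(np.arctan2(e[1][1],e[1][0])),3),e[2].round(2),e[3])
print('sq corner',inter(E['b_top'],E['a_top']),'stile outer/rail-side corner',inter(E['st_out'],E['st_end']), 'in', inter(E['st_in'],E['rail_in']))
for n,p,z in [('bottle',(217,234),0),('tape',(350,178.5),0),('tape r',(368,178),0),('pencil l',(336,231),0),('pin',(259.1,264),45),('handle tip',(309.5,240),100),('grip t left',(319.8,179.5),72),('grip t rt',(324.5,179.5),72),('grip near',(322,184.3),72),('grip far',(322,178),72)]: print(n,ray(c,*p,z).round(0))
E
```

```text
b_bot [ 489.4 -192.7] ang 0.18 0.14 9
b_top [ 482.2 -190.4] ang 0.182 0.26 9
a_top [ 574.2 -229. ] ang -1.377 0.16 10
st_in [625.4  72.7] ang 1.408 0.36 13
st_out [669.9  67.8] ang 1.43 0.22 12
rail_in [456.2 145.3] ang -0.225 1.14 10
rail_out [502.3 188.1] ang -0.11 0.5 14
rail_bot [499.3 188.2] ang -0.113 0.96 14
st_end [659.7 169.8] ang -0.187 0.49 14
sq corner [ 563.6674  -175.43051] stile outer/rail-side corner [683.72766 165.27956] in [630.7777  105.36801]
bottle [779.  55.   0.]
tape [ 451. -427.   -0.]
tape r [ 389. -449.    0.]
pencil l [447. -51.   0.]
pin [601. 232.  45.]
handle tip [487. 176. 100.]
grip t left [ 531. -238.   72.]
grip t rt [ 517. -242.   72.]
grip near [ 519. -205.   72.]
grip far [ 527. -251.   72.]
```

{"op": "drive_tool", "data": {
  "targets": [
    {"jaw":0.6,"travel":[0.03,-0.016,0.0],"twist":-0.09},
    {"jaw":0.6,"travel":[0.06,-0.032,0.0],"twist":-0.19},
    {"jaw":0.6,"travel":[0.09,-0.048,0.0],"twist":-0.29},
    {"jaw":0.6,"travel":[0.12,-0.065,0.0],"twist":-0.39},
    {"jaw":0.6,"travel":[0.15,-0.081,0.0],"twist":-0.49},
    {"jaw":0.6,"travel":[0.18,-0.098,0.0],"twist":-0.59},
    {"jaw":0.6,"travel":[0.21,-0.114,0.0],"twist":-0.69},
    {"jaw":0.6,"travel":[0.24,-0.13,0.0],"twist":-0.79}
  ]
}}

```text
t: 0.82
eef_pos: [399.7, -377.3, 214.6]
tcp_rot: [-3.141, -0.0, 1.155]
ft_force: [-0.0, -0.8, -0.1]
opening: 0.601
grip_force: 0.0
```

{"op": "drive_tool", "data": {
  "targets": [
    {"jaw":0.6,"travel":[0.03,0.009,0.015],"twist":-0.1},
    {"jaw":0.6,"travel":[0.06,0.018,0.03],"twist":-0.2},
    {"jaw":0.6,"travel":[0.09,0.027,0.045],"twist":-0.3},
    {"jaw":0.6,"travel":[0.12,0.036,0.06],"twist":-0.4},
    {"jaw":0.6,"travel":[0.15,0.045,0.075],"twist":-0.5},
    {"jaw":0.6,"travel":[0.183,0.055,0.09],"twist":-0.606},
    {"jaw":0.6,"travel":[0.183,0.055,0.105],"twist":-0.606},
    {"jaw":0.6,"travel":[0.183,0.055,0.105],"twist":-0.606}
  ]
}}

```text
t: 1.48
eef_pos: [523.7, -232.2, 107.0]
tcp_rot: [-3.138, -0.003, 1.759]
ft_force: [-0.4, 0.4, -0.7]
opening: 0.6
grip_force: 0.0
```

```bash
python3 - <<'E'
from h import *
from cell import state, read_camera
s=state(); print(s['eef_pos'],s['tcp_rot'],s['joints'])
t=read_camera('top')['frame']; print(t.reshape(-1,3).std(0))
c=read_camera('side'); pickle.dump(c,open('side1.pkl','wb'))
u0,v0=290,150
a=cv2.resize(c['frame'][v0:v0+65,u0:u0+80,::-1],None,fx=9,fy=9,interpolation=cv2.INTER_CUBIC)
cv2.imwrite('pics/g1.png',a)
E
```

```text
[ 523.69360671 -232.24506559  106.96227775] [-3.13839271e+00 -2.70515070e-03  1.75876714e+00] [-5.32664681e-01  5.49711001e-01  1.79551340e+00 -1.09953244e-04
  8.00557672e-01 -7.20563094e-01]
[1.03001691 1.04762537 1.0638466 ]
```

View pics/g1.png

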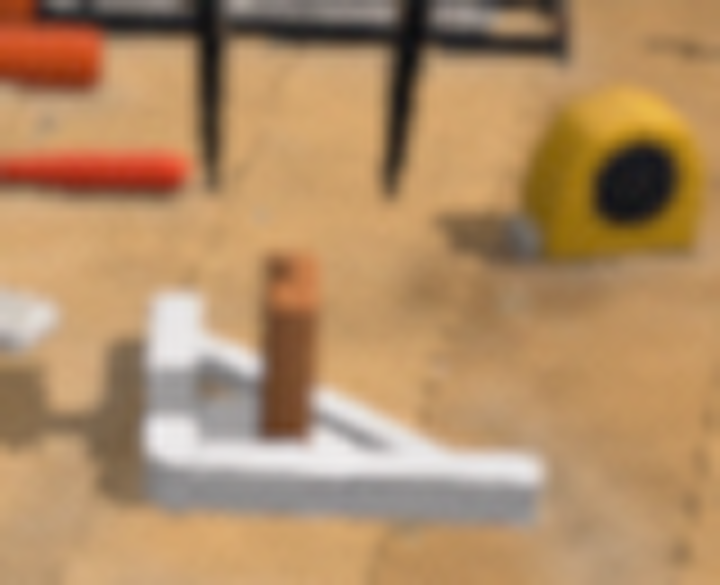

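The view shows the fingertips at about (313.5,170.9) and (333.5,171.3), and the grip top centred at about (322.3,181). I'll compare the two rays with the known TCP.

```bash
python3 - <<'E'
from h import *
c=pickle.load(open('side1.pkl','rb'))
print(ray(c,323.5,171.1,107),ray(c,322.3,181,72), ray(c,322.3,156+28,72),proj(c,[524,-233,107]),proj(c,[524,-234,72]))
E
```

```text
[ 519.80045474 -228.85584296  107.        ] [ 521.75578634 -228.99335967   72.        ] [ 518.02980846 -207.08777227   72.        ] [322.4125799  170.43580018] [321.87284074 180.27503629]
```

{"op": "drive_tool", "data": {
  "targets": [
    {"jaw":0.6,"travel":[0,0,0.03],"twist":0},
    {"jaw":0.6,"travel":[0,0,0.055],"twist":0},
    {"jaw":0.6,"travel":[0,0,0.071],"twist":0},
    {"jaw":0.6,"travel":[0,0,0.071],"twist":0},
    {"jaw":0.1,"travel":[0,0,0.071],"twist":0},
    {"jaw":0.1,"travel":[0,0,0.071],"twist":0},
    {"jaw":0.1,"travel":[0,0,0.071],"twist":0},
    {"jaw":0.1,"travel":[0,0,0.071],"twist":0}
  ]
}}

```text
t: 2.25
eef_pos: [524.4, -234.7, 40.0]
tcp_rot: [3.14, 0.002, 1.755]
ft_force: [-1.0, -0.6, 0.3]
opening: 0.376
grip_force: 0.0
```

{"op": "drive_tool", "data": {
  "targets": [
    {"jaw":0.1,"travel":[0,0,0],"twist":0},
    {"jaw":0.1,"travel":[0,0,0],"twist":0},
    {"jaw":0.1,"travel":[0,0,0],"twist":0},
    {"jaw":0.1,"travel":[0,0,0],"twist":0}
  ]
}}

```text
t: 2.58
eef_pos: [524.2, -234.4, 39.1]
tcp_rot: [3.141, 0.001, 1.756]
ft_force: [-0.7, 0.1, 6.3]
opening: 0.207
grip_force: 30.0
```

{"op": "drive_tool", "data": {
  "targets": [
    {"jaw":0.1,"travel":[0,0,-0.01],"twist":0},
    {"jaw":0.1,"travel":[0,0,-0.025],"twist":0},
    {"jaw":0.1,"travel":[0.01,0.003,-0.045],"twist":0.01},
    {"jaw":0.1,"travel":[0.035,0.011,-0.05],"twist":0.05},
    {"jaw":0.1,"travel":[0.065,0.02,-0.05],"twist":0.1},
    {"jaw":0.1,"travel":[0.1,0.03,-0.05],"twist":0.15},
    {"jaw":0.1,"travel":[0.135,0.041,-0.05],"twist":0.2},
    {"jaw":0.1,"travel":[0.16,0.05,-0.05],"twist":0.25}
  ]
}}

```text
t: 3.25
eef_pos: [543.0, -65.2, 88.9]
tcp_rot: [-3.14, -0.0, 1.504]
ft_force: [0.6, 0.2, -4.0]
opening: 0.209
grip_force: 30.0
```

{"op": "drive_tool", "data": {
  "targets": [
    {"jaw":0.1,"travel":[0.025,0.001,0],"twist":0.02},
    {"jaw":0.1,"travel":[0.055,0.002,0],"twist":0.04},
    {"jaw":0.1,"travel":[0.085,0.003,0],"twist":0.06},
    {"jaw":0.1,"travel":[0.11,0.004,0],"twist":0.08},
    {"jaw":0.1,"travel":[0.122,0.005,0],"twist":0.085},
    {"jaw":0.1,"travel":[0.122,0.005,0],"twist":0.085}
  ]
}}

```text
t: 3.75
eef_pos: [556.3, 56.0, 88.7]
tcp_rot: [-3.141, -0.0, 1.423]
ft_force: [-0.5, 0.5, -4.2]
opening: 0.203
grip_force: 30.0
```

```bash
python3 - <<'E'
from h import *
from cell import state, read_camera
s=state(); print(s['eef_pos'],s['tcp_rot'])
c=read_camera('side'); pickle.dump(c,open('side2.pkl','wb'))
u0,v0=230,180
a=cv2.resize(c['frame'][v0:v0+100,u0:u0+120,::-1],None,fx=6,fy=6,interpolation=cv2.INTER_CUBIC)
cv2.imwrite('pics/g2.png',a)
E
```

```text
[556.32985774  56.02312778  88.74943964] [-3.14103004e+00 -5.67313694e-05  1.42340190e+00]
```

View pics/g2.png

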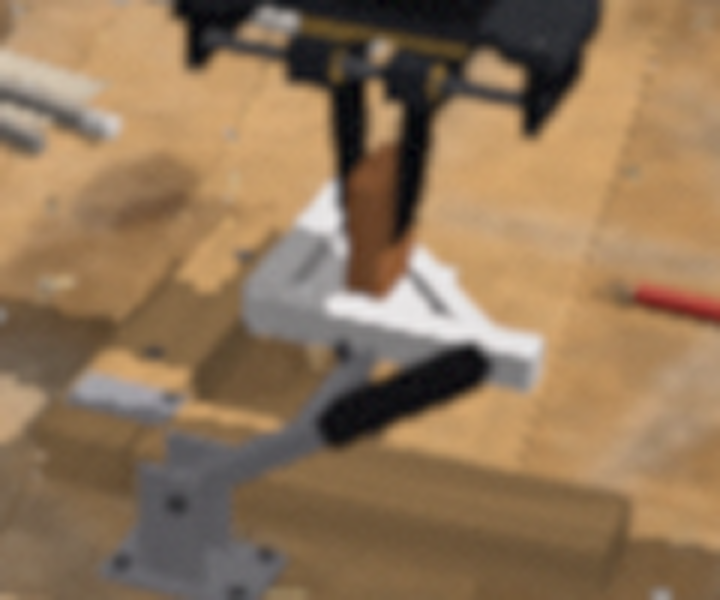

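The square hangs level from the fingers. Its outer corner's underside is near (271.7,235), and the lever and foot are clear of it. I'll check its position against the expected one, then lower it.

```bash
python3 - <<'E'
from h import *
c=pickle.load(open('side2.pkl','rb'))
th=-.148;R=np.array([[np.cos(th),-np.sin(th)],[np.sin(th),np.cos(th)]]);T=np.array([556.3,56.0])
for n,p in [('corner',(50,50)),('notch a',(50,44)),('notch b',(44,50)),('bend',(-90,50)),('aend',(50,-90))]:
    X=T+R@p; print(n,X.round(1),[(( proj(c,[*X,z])-[230,180])*6).round(0) for z in (50,70)])
E
```

```text
corner [613.1  98.1] [array([230., 327.]), array([230., 289.])]
notch a [612.2  92.1] [array([236., 320.]), array([236., 283.])]
notch b [607.2  99. ] [array([243., 330.]), array([243., 292.])]
bend [474.7 118.7] [array([524., 393.]), array([526., 355.])]
aend [592.5 -40.4] [array([344., 190.]), array([345., 154.])]
```

{"op": "drive_tool", "data": {
  "targets": [
    {"jaw":0.1,"travel":[0,0,0.015],"twist":0},
    {"jaw":0.1,"travel":[0,0,0.03],"twist":0},
    {"jaw":0.1,"travel":[0,0,0.042],"twist":0},
    {"jaw":0.1,"travel":[0,0,0.049],"twist":0},
    {"jaw":0.1,"travel":[0,0,0.049],"twist":0},
    {"jaw":0.1,"travel":[0,0,0.049],"twist":0}
  ]
}}

```text
t: 4.3
eef_pos: [556.5, 52.8, 39.6]
tcp_rot: [-3.141, 0.0, 1.42]
ft_force: [-0.1, -0.4, -4.8]
opening: 0.205
grip_force: 30.0
```

{"op": "drive_tool", "data": {
  "targets": [
    {"jaw":0.1,"travel":[0,0.004,0.0005],"twist":0},
    {"jaw":0.1,"travel":[0,0.008,0.0005],"twist":0},
    {"jaw":0.1,"travel":[0,0.011,0.0005],"twist":0},
    {"jaw":0.1,"travel":[0,0.013,0.0005],"twist":0},
    {"jaw":0.1,"travel":[0,0.014,0.0005],"twist":0},
    {"jaw":0.1,"travel":[0,0.015,0.0005],"twist":0},
    {"jaw":0.1,"travel":[0,0.015,0.0005],"twist":0}
  ]
}}

```text
t: 4.88
eef_pos: [571.5, 51.4, 39.1]
tcp_rot: [3.141, 0.0, 1.421]
ft_force: [0.9, 0.1, -5.4]
opening: 0.211
grip_force: 30.0
```

{"op": "drive_tool", "data": {
  "targets": [
    {"jaw":0.1,"travel":[0,0.001,0],"twist":0},
    {"jaw":0.1,"travel":[0,0.002,0],"twist":0},
    {"jaw":0.1,"travel":[0,0.003,0],"twist":0},
    {"jaw":0.1,"travel":[0,0.003,0],"twist":0}
  ]
}}

```text
t: 5.22
eef_pos: [572.5, 51.4, 38.8]
tcp_rot: [-3.137, 0.0, 1.42]
ft_force: [-6.8, 4.1, -0.3]
opening: 0.212
grip_force: 30.0
```

{"op": "drive_tool", "data": {
  "targets": [
    {"jaw":0.1,"travel":[0.003,-0.001,0],"twist":0},
    {"jaw":0.1,"travel":[0.006,-0.001,0],"twist":0},
    {"jaw":0.1,"travel":[0.009,-0.001,0],"twist":0},
    {"jaw":0.1,"travel":[0.012,-0.001,0],"twist":0},
    {"jaw":0.1,"travel":[0.015,-0.001,0],"twist":0},
    {"jaw":0.1,"travel":[0.018,-0.001,0],"twist":0}
  ]
}}

```text
t: 5.72
eef_pos: [575.3, 69.0, 38.8]
tcp_rot: [-3.14, 0.0, 1.42]
ft_force: [-4.1, -1.8, -3.7]
opening: 0.209
grip_force: 30.1
```

```bash
python3 -c "
from cell import state
s=state();print(s['ft_force'],s['moment'],s['eef_pos'])"
```

```text
[-4.13675015 -1.81821519 -3.65387743] [-0.44282099  0.96707303 -0.54800886] [575.3424137   69.03969501  38.81910048]
```

{"op": "drive_tool", "data": {
  "targets": [
    {"jaw":0.1,"travel":[0.002,0,0],"twist":0},
    {"jaw":0.1,"travel":[0.004,0,0],"twist":0},
    {"jaw":0.1,"travel":[0.006,0,0],"twist":0},
    {"jaw":0.1,"travel":[0.008,0,0],"twist":0}
  ]
}}

```text
t: 6.05
eef_pos: [576.6, 76.9, 38.8]
tcp_rot: [-3.14, 0.0, 1.42]
ft_force: [-5.4, -2.1, -4.2]
opening: 0.209
grip_force: 30.1
```

{"op": "drive_tool", "data": {
  "targets": [
    {"jaw":0.1,"travel":[0.001,0,0],"twist":0},
    {"jaw":0.1,"travel":[0.002,0,0],"twist":0},
    {"jaw":0.1,"travel":[0.003,0,0],"twist":0},
    {"jaw":0.1,"travel":[0.004,0,0],"twist":0}
  ]
}}

```text
t: 6.38
eef_pos: [577.2, 80.5, 38.9]
tcp_rot: [-3.14, 0.001, 1.421]
ft_force: [-4.3, -4.6, -3.6]
opening: 0.213
grip_force: 30.1
```

{"op": "drive_tool", "data": {
  "targets": [
    {"jaw":0.1,"travel":[0.001,0,0],"twist":0},
    {"jaw":0.1,"travel":[0.002,0,0],"twist":0},
    {"jaw":0.1,"travel":[0.003,0,0],"twist":0},
    {"jaw":0.1,"travel":[0.003,0,0],"twist":0}
  ]
}}

```text
t: 6.72
eef_pos: [577.6, 83.5, 38.9]
tcp_rot: [-3.14, 0.001, 1.421]
ft_force: [-5.3, -3.5, -2.9]
opening: 0.211
grip_force: 30.0
```

{"op": "drive_tool", "data": {
  "targets": [
    {"jaw":0.1,"travel":[0.001,0,0],"twist":0},
    {"jaw":0.1,"travel":[0.002,0,0],"twist":0},
    {"jaw":0.1,"travel":[0.003,0,0],"twist":0},
    {"jaw":0.1,"travel":[0.003,0,0],"twist":0}
  ]
}}

```text
t: 7.05
eef_pos: [578.1, 86.4, 38.9]
tcp_rot: [-3.14, 0.001, 1.421]
ft_force: [-5.5, -3.3, -3.3]
opening: 0.206
grip_force: 30.0
```

```bash
python3 -c "
from cell import state
s=state();print(s['ft_force'],s['moment'],s['eef_pos'])"
```

```text
[-5.53614286 -3.32274509 -3.30701482] [-0.821779    1.05878746 -0.41593474] [578.06105867  86.44292238  38.8791814 ]
```

{"op": "drive_tool", "data": {
  "targets": [
    {"jaw":0.1,"travel":[0.001,0,0],"twist":0},
    {"jaw":0.1,"travel":[0.002,0,0],"twist":0},
    {"jaw":0.1,"travel":[0.003,0,0],"twist":0},
    {"jaw":0.1,"travel":[0.003,0,0],"twist":0}
  ]
}}

```text
t: 7.38
eef_pos: [578.2, 87.8, 39.2]
tcp_rot: [-3.139, 0.003, 1.421]
ft_force: [-7.8, -16.3, 1.2]
opening: 0.21
grip_force: 30.0
```

{"op": "drive_tool", "data": {
  "targets": [
    {"jaw":0.1,"travel":[0.0007,0,0],"twist":0},
    {"jaw":0.1,"travel":[0.0015,0,0],"twist":0},
    {"jaw":0.1,"travel":[0.002,0,0],"twist":0},
    {"jaw":0.1,"travel":[0.002,0,0],"twist":0}
  ]
}}

```text
t: 7.72
eef_pos: [578.3, 89.1, 39.5]
tcp_rot: [-3.139, 0.004, 1.421]
ft_force: [-10.2, -23.5, 4.4]
opening: 0.207
grip_force: 30.0
```

{"op": "drive_tool", "data": {
  "targets": [
    {"jaw":0.1,"travel":[0,0.0,0.0005],"twist":0},
    {"jaw":0.1,"travel":[0.0,0.001,0.001],"twist":0},
    {"jaw":0.1,"travel":[0.0,0.002,0.0015],"twist":0},
    {"jaw":0.1,"travel":[0.0,0.002,0.0015],"twist":0}
  ]
}}

```text
t: 8.05
eef_pos: [578.6, 88.7, 38.9]
tcp_rot: [-3.136, 0.004, 1.422]
ft_force: [-23.4, -24.1, 23.3]
opening: 0.212
grip_force: 29.9
```

```bash
python3 - <<'E'
from h import *
from cell import state, read_camera
s=state();print(s['ft_force'],s['moment'],s['eef_pos'],s['tcp_rot'])
c=read_camera('side'); pickle.dump(c,open('side3.pkl','wb'))
u0,v0=235,190
a=cv2.resize(c['frame'][v0:v0+75,u0:u0+100,::-1],None,fx=8,fy=8,interpolation=cv2.INTER_CUBIC)
cv2.imwrite('pics/g3.png',a)
E
```

```text
[-23.35030106 -24.13202446  23.29608188] [-4.13183227  3.69032565 -0.17555183] [578.59564712  88.73241688  38.90577427] [-3.13564252  0.00414436  1.42151179]
```

View pics/g3.png

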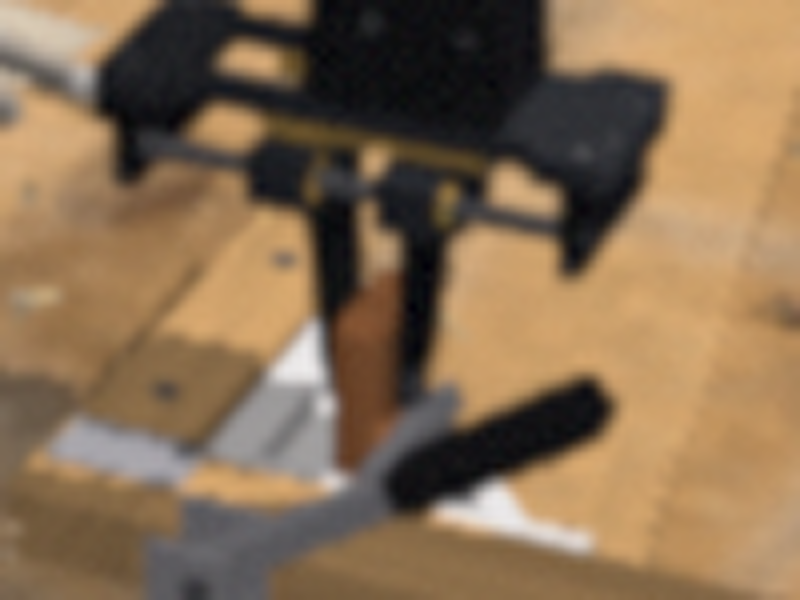

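The square sits in the corner against both timbers, partly hidden by the lever. Both faces carry about 23 N with almost no yaw moment, so it's flush. I'll ease off the load, then open the jaws.

{"op": "drive_tool", "data": {
  "targets": [
    {"jaw":0.1,"travel":[0,0,0],"twist":0},
    {"jaw":0.1,"travel":[-0.001,-0.001,-0.0005],"twist":0},
    {"jaw":0.1,"travel":[-0.0015,-0.0015,-0.001],"twist":0},
    {"jaw":0.1,"travel":[-0.0015,-0.0015,-0.001],"twist":0}
  ]
}}

```text
t: 8.43
eef_pos: [578.5, 88.6, 38.9]
tcp_rot: [-3.139, 0.002, 1.421]
ft_force: [-10.8, -12.7, 5.0]
opening: 0.211
grip_force: 29.9
```

{"op": "drive_tool", "data": {
  "targets": [
    {"jaw":0.3,"travel":[0,0,0],"twist":0},
    {"jaw":0.4,"travel":[0,0,0],"twist":0},
    {"jaw":0.5,"travel":[0,0,0],"twist":0},
    {"jaw":0.5,"travel":[0,0,0],"twist":0},
    {"jaw":0.5,"travel":[0,0,0],"twist":0}
  ]
}}

```text
t: 8.85
eef_pos: [580.2, 90.3, 38.8]
tcp_rot: [3.14, -0.0, 1.421]
ft_force: [-0.3, -0.9, -0.7]
opening: 0.479
grip_force: 0.0
```

{"op": "drive_tool", "data": {
  "targets": [
    {"jaw":0.5,"travel":[0,0,-0.01],"twist":0},
    {"jaw":0.5,"travel":[0,0,-0.03],"twist":0},
    {"jaw":0.5,"travel":[0,0,-0.06],"twist":0},
    {"jaw":0.3,"travel":[0,0,-0.09],"twist":0},
    {"jaw":0.2,"travel":[0,0,-0.12],"twist":0},
    {"jaw":0,"travel":[0,0,-0.15],"twist":0},
    {"jaw":0,"travel":[0,0,-0.17],"twist":0},
    {"jaw":0,"travel":[0,0,-0.17],"twist":0}
  ]
}}

```text
t: 9.52
eef_pos: [581.2, 90.3, 213.9]
tcp_rot: [3.134, -0.001, 1.421]
ft_force: [-0.9, 0.1, 1.9]
opening: 0.209
grip_force: 0.0
```

```bash
python3 - <<'E'
from h import *
from cell import state, read_camera
s=state();print(s['eef_pos'],s['tcp_rot'],s['opening'])
c=read_camera('side'); pickle.dump(c,open('side4.pkl','wb'))
u0,v0=230,170
a=cv2.resize(c['frame'][v0:v0+110,u0:u0+120,::-1],None,fx=5.4,fy=5.4,interpolation=cv2.INTER_CUBIC)
cv2.imwrite('pics/g4.png',a)
E
```

```text
[581.24774554  90.30143137 213.85260576] [ 3.13402452e+00 -1.43696593e-03  1.42103850e+00] 0.20860733952213742
```

View pics/g4.png

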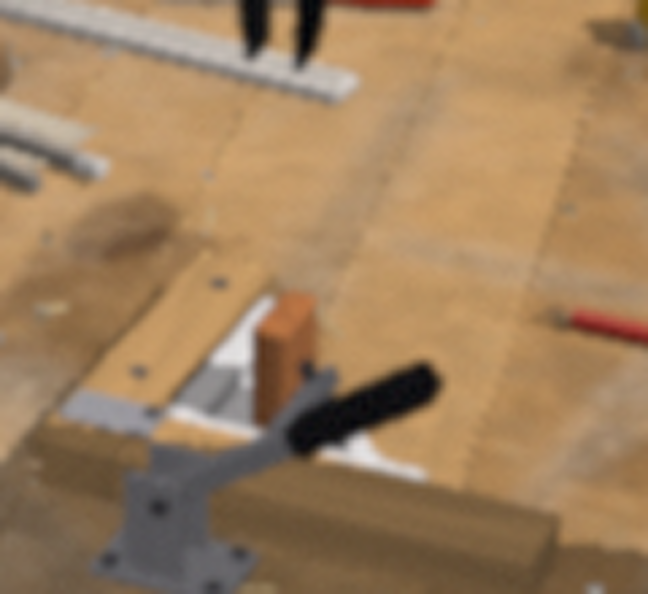

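The square is seated with both legs against the timbers and its grip upright. The handle's centre is near (297.6,245.4). I'll intersect that ray with the lever's vertical plane.

```bash
python3 - <<'E'
from h import *
c=pickle.load(open('side4.pkl','rb'))
H=np.array([598,217,45.]); ex=np.array([-.989,.149,0])
for a in np.arange(.2,.95,.1): 
    f=lambda d:(H+ex*d*np.cos(a)+[0,0,d*np.sin(a)])
    print(round(a,1),proj(c,f(75)).round(1),proj(c,f(115)).round(1),proj(c,f(155)).round(1),f(115).round())
print(proj(c,H))
E
```

```text
0.2 [289.3 262.6] [304.4 263.6] [320.  264.6] [487. 234.  68.]
0.3 [288.7 260. ] [303.5 259.5] [318.8 259. ] [489. 233.  79.]
0.4 [287.7 257.4] [302.1 255.4] [317.  253.4] [493. 233.  90.]
0.5 [286.5 254.8] [300.3 251.4] [314.6 247.8] [498. 232. 100.]
0.6 [285.1 252.2] [298.1 247.4] [311.6 242.4] [504. 231. 110.]
0.7 [283.4 249.8] [295.5 243.5] [308. 237.] [511. 230. 119.]
0.8 [281.5 247.4] [292.5 239.8] [303.9 232. ] [519. 229. 127.]
0.9 [279.4 245.2] [289.2 236.4] [299.4 227.2] [527. 228. 135.]
[261.95175273 260.89024398]
```

{"op": "drive_tool", "data": {
  "targets": [
    {"jaw":0,"travel":[0.02,-0.017,0],"twist":0},
    {"jaw":0,"travel":[0.045,-0.04,0],"twist":0},
    {"jaw":0,"travel":[0.07,-0.062,0],"twist":0},
    {"jaw":0,"travel":[0.095,-0.083,0],"twist":0},
    {"jaw":0,"travel":[0.115,-0.101,0],"twist":0},
    {"jaw":0,"travel":[0.128,-0.112,0.01],"twist":0},
    {"jaw":0,"travel":[0.128,-0.112,0.03],"twist":0},
    {"jaw":0,"travel":[0.128,-0.112,0.04],"twist":0}
  ]
}}

```text
t: 10.23
eef_pos: [486.6, 233.9, 166.5]
tcp_rot: [-3.139, 0.001, 1.423]
ft_force: [-0.1, -1.1, -0.7]
opening: 0.002
grip_force: 0.0
```

```bash
python3 - <<'E'
from h import *
from cell import state, read_camera
s=state();print(s['eef_pos'],s['tcp_rot'],s['opening'])
c=read_camera('side'); pickle.dump(c,open('side5.pkl','wb'))
u0,v0=250,195
a=cv2.resize(c['frame'][v0:v0+80,u0:u0+100,::-1],None,fx=7,fy=7,interpolation=cv2.INTER_CUBIC)
cv2.imwrite('pics/g5.png',a)
E
```

```text
[486.57930751 233.94300592 166.46593397] [-3.13928648e+00  1.28398282e-03  1.42274792e+00] 0.002384519083771724
```

View pics/g5.png

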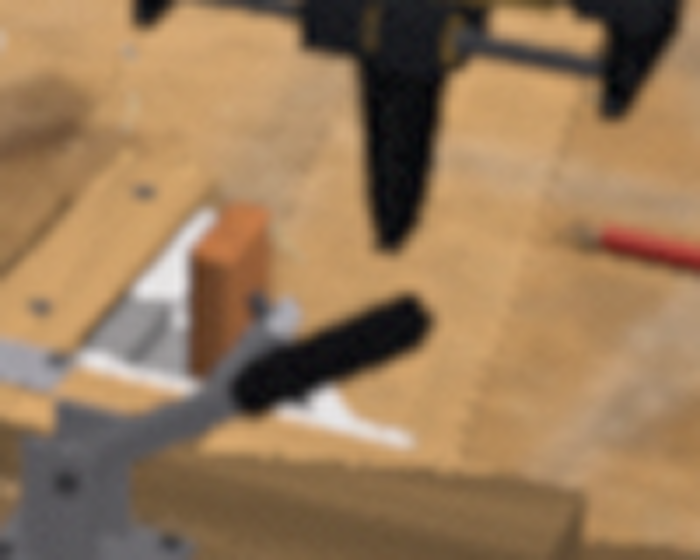

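The closed fingertip at (305.7,230) is above the outer half of the handle. Projected straight down, it lands on the handle. I'll press down, shifted slightly towards the hinge.

{"op": "drive_tool", "data": {
  "targets": [
    {"jaw":0,"travel":[0,0.004,0.01],"twist":0},
    {"jaw":0,"travel":[0,0.006,0.02],"twist":0},
    {"jaw":0,"travel":[0,0.006,0.03],"twist":0},
    {"jaw":0,"travel":[0,0.006,0.04],"twist":0},
    {"jaw":0,"travel":[0,0.006,0.05],"twist":0},
    {"jaw":0,"travel":[0,0.006,0.06],"twist":0},
    {"jaw":0,"travel":[0,0.006,0.07],"twist":0},
    {"jaw":0,"travel":[0,0.006,0.08],"twist":0}
  ]
}}

```text
t: 10.95
eef_pos: [494.0, 232.4, 87.6]
tcp_rot: [-3.141, 0.0, 1.421]
ft_force: [0.3, 0.5, 2.0]
opening: 0.0
grip_force: 0.8
```

{"op": "drive_tool", "data": {
  "targets": [
    {"jaw":0,"travel":[0,0,0.008],"twist":0},
    {"jaw":0,"travel":[0,0,0.015],"twist":0},
    {"jaw":0,"travel":[0,0,0.02],"twist":0},
    {"jaw":0,"travel":[0,0,0.024],"twist":0},
    {"jaw":0,"travel":[0,0,0.027],"twist":0},
    {"jaw":0,"travel":[0,0,0.027],"twist":0}
  ]
}}

```text
t: 11.45
eef_pos: [494.0, 232.4, 61.1]
tcp_rot: [-3.141, 0.0, 1.421]
ft_force: [-0.5, 0.5, 0.8]
opening: 0.008
grip_force: 0.0
```

{"op": "drive_tool", "data": {
  "targets": [
    {"jaw":0,"travel":[0,0,0.002],"twist":0},
    {"jaw":0,"travel":[0,0,0.004],"twist":0},
    {"jaw":0,"travel":[0,0,0.006],"twist":0},
    {"jaw":0,"travel":[0,0,0.008],"twist":0},
    {"jaw":0,"travel":[0,0,0.008],"twist":0}
  ]
}}

```text
t: 11.87
eef_pos: [494.1, 232.5, 54.2]
tcp_rot: [3.141, -0.0, 1.421]
ft_force: [-3.6, -0.8, 8.0]
opening: 0.003
grip_force: 3.9
```

{"op": "drive_tool", "data": {
  "targets": [
    {"jaw":0,"travel":[0,0,0.001],"twist":0},
    {"jaw":0,"travel":[0,0,0.001],"twist":0},
    {"jaw":0,"travel":[0,0,0.001],"twist":0}
  ]
}}

```text
t: 12.12
eef_pos: [494.2, 232.5, 54.0]
tcp_rot: [3.141, -0.0, 1.421]
ft_force: [-6.7, -0.8, 20.3]
opening: 0.005
grip_force: 10.0
```

{"op": "drive_tool", "data": {
  "targets": [
    {"jaw":0,"travel":[0,0,0.001],"twist":0},
    {"jaw":0,"travel":[0,0,-0.005],"twist":0},
    {"jaw":0,"travel":[0,0,-0.03],"twist":0},
    {"jaw":0,"travel":[0,0,-0.06],"twist":0},
    {"jaw":0,"travel":[0,0,-0.1],"twist":0},
    {"jaw":0,"travel":[0,0,-0.14],"twist":0},
    {"jaw":0,"travel":[0,0,-0.16],"twist":0},
    {"jaw":0,"travel":[0,0,-0.16],"twist":0}
  ]
}}

```text
t: 12.78
eef_pos: [495.7, 233.0, 217.2]
tcp_rot: [3.134, -0.004, 1.421]
ft_force: [-1.1, -0.2, -0.2]
opening: 0.007
grip_force: 0.0
```

```bash
python3 - <<'E'
from h import *
from cell import state, read_camera
s=state();print(s['eef_pos'],s['ft_force'])
c=read_camera('side'); pickle.dump(c,open('side6.pkl','wb'))
u0,v0=235,205
a=cv2.resize(c['frame'][v0:v0+75,u0:u0+105,::-1],None,fx=7.6,fy=7.6,interpolation=cv2.INTER_CUBIC)
cv2.imwrite('pics/g6.png',a)
for n,p,q,z in [('rail_in',(311,256.8),(332,264.5),28),('rail_out',(280,261),(328,275),28),('st_in',(274,229.5),(262,243),28),('st_out',(262,223.5),(243,244),28)]:
    e=edge(c,p,q,z,3); print(n,round(float(np.arctan2(e[1][1],e[1][0])),3),e[2])
E
```

```text
[495.72536708 233.02378771 217.24707483] [-1.09218428 -0.19381424 -0.17193437]
rail_in -0.141 0.5334504807024175
rail_out -0.147 0.60472759670914
st_in 1.298 0.9669685614588589
st_out 1.409 0.11369663360892959
```

View pics/g6.png

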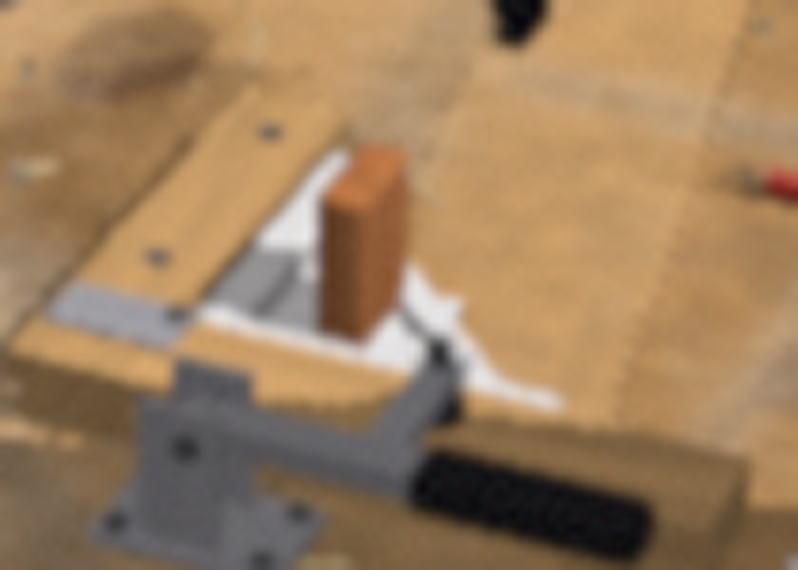

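The lever lies level with its foot on the rail. The rail edges are at -0.14 to -0.15 rad, parallel to the seated square (-0.15), and both legs lie along the timbers. I'll hand it in.

```bash
python3 -c "
from cell import job_done
print(job_done())"
```

```text
the job is handed in; nothing more can be done
None
```

I handed the job in at about 13 s: the square is seated flat with both legs on the timbers, the rail is pushed back to its stop, and the clamp was then pressed fully down. The bystanders were not touched as far as the side camera showed (the top camera only gave grey), and no verdict came back.

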